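Re-dock the mixed-up vial carousels

TASK

Every vial carousel is standing in the wrong dock: move them so that each one stands flat in the dock of its own colour, using the white spare dock as the stopover when you need to make room, and leave the spare dock empty. Carry them upright by their knobs and set them down rather than dropping them, and leave the amber bottle where it stands.

Things in the scene. Friction and masses are not known exactly. Their poses are not given: they have to be found in the camera images.
- carousel_red_center (a point): Vial carousel, red vial caps and knob, loose, about 300 g: grey round base 82 mm across, 8 mm thick; eight brown vials reach 36 mm out and 44 mm up; on the central post an upright cylindrical knob to grip, 26 mm across, spanning 54 to 84 mm above the underside. This point: on the axis half-way up, 42 mm above the underside, 27 mm below the knob's middle. z up; round, yaw does not matter.
- carousel_blue_center (a point): Vial carousel, blue vial caps and knob, loose, about 300 g: grey round base 82 mm across, 8 mm thick; eight brown vials reach 36 mm out and 44 mm up; on the central post an upright cylindrical knob to grip, 26 mm across, spanning 54 to 84 mm above the underside. This point: on the axis half-way up, 42 mm above the underside, 27 mm below the knob's middle. z up; round, yaw does not matter.
- carousel_yellow_center (a point): Vial carousel, yellow vial caps and knob, loose, about 300 g: grey round base 82 mm across, 8 mm thick; eight brown vials reach 36 mm out and 44 mm up; on the central post an upright cylindrical knob to grip, 26 mm across, spanning 54 to 84 mm above the underside. This point: on the axis half-way up, 42 mm above the underside, 27 mm below the knob's middle. z up; round, yaw does not matter.
- carousel_green_center (a point): Vial carousel, green vial caps and knob, loose, about 300 g: grey round base 82 mm across, 8 mm thick; eight brown vials reach 36 mm out and 44 mm up; on the central post an upright cylindrical knob to grip, 26 mm across, spanning 54 to 84 mm above the underside. This point: on the axis half-way up, 42 mm above the underside, 27 mm below the knob's middle. z up; round, yaw does not matter.
- dock_red: The red dock: red all over; another colour's carousel stands in it at the start. A round tray fixed to the bench: floor 4 mm thick, surrounded by a rim 9 mm high in all, 104 mm across inside and about 122 mm outside. Origin: centre of its underside, at bench height; z up.
- dock_blue: The blue dock: blue all over; another colour's carousel stands in it at the start. A round tray fixed to the bench: floor 4 mm thick, surrounded by a rim 9 mm high in all, 104 mm across inside and about 122 mm outside. Origin: centre of its underside, at bench height; z up.
- dock_yellow: The yellow dock: yellow all over; another colour's carousel stands in it at the start. A round tray fixed to the bench: floor 4 mm thick, surrounded by a rim 9 mm high in all, 104 mm across inside and about 122 mm outside. Origin: centre of its underside, at bench height; z up.
- dock_green: The green dock: green all over; another colour's carousel stands in it at the start. A round tray fixed to the bench: floor 4 mm thick, surrounded by a rim 9 mm high in all, 104 mm across inside and about 122 mm outside. Origin: centre of its underside, at bench height; z up.
- dock_spare: White spare dock, empty at the start and the only dock that is not coloured. A round tray fixed to the bench: floor 4 mm thick, surrounded by a rim 9 mm high in all, 104 mm across inside and about 122 mm outside. Origin: centre of its underside, at bench height; z up.
- amber_center (a point): Amber glass bottle with a white cap, loose, 54 mm across and 85 mm tall, standing between the docks on the robot's side; to be left alone. This point is on its axis half-way up. (Other clutter on the bench is up to 110 mm tall and stands beyond and beside the docks.)

How it is judged (in metres and radians):
On the way:
1. a carousel has been set down and let go in the white spare dock (((horizontal distance between carousel_red_center and dock_spare below 0.013 m and z of carousel_red_center in the frame of dock_spare between 0.042 and 0.049 m and angle between carousel_red_center's own z axis and vertical below 0.06 rad and linear speed of carousel_red below 0.02 m/s and contact force between the fingers and carousel_red below 0.1 N) or (horizontal distance between carousel_blue_center and dock_spare below 0.013 m and z of carousel_blue_center in the frame of dock_spare between 0.042 and 0.049 m and angle between carousel_blue_center's own z axis and vertical below 0.06 rad and linear speed of carousel_blue below 0.02 m/s and contact force between the fingers and carousel_blue below 0.1 N) or (horizontal distance between carousel_yellow_center and dock_spare below 0.013 m and z of carousel_yellow_center in the frame of dock_spare between 0.042 and 0.049 m and angle between carousel_yellow_center's own z axis and vertical below 0.06 rad and linear speed of carousel_yellow below 0.02 m/s and contact force between the fingers and carousel_yellow below 0.1 N) or (horizontal distance between carousel_green_center and dock_spare below 0.013 m and z of carousel_green_center in the frame of dock_spare between 0.042 and 0.049 m and angle between carousel_green_center's own z axis and vertical below 0.06 rad and linear speed of carousel_green below 0.02 m/s and contact force between the fingers and carousel_green below 0.1 N))), for 0.2 s.
At the end, for the whole second after the job is handed in: Each carousel stands in the dock of its own colour, within 13 mm of its centre, flat on its floor (within about 3 mm) and upright within 0.06 rad, released and at rest, so the white dock is empty; the amber bottle is within 30 mm of where it started (horizontal distance between carousel_red_center and dock_red below 0.013 m and z of carousel_red_center in the frame of dock_red between 0.042 and 0.049 m and angle between each of carousel_red_center, carousel_blue_center, carousel_yellow_center, carousel_green_center's own z axis and vertical below 0.06 rad and linear speed of each of carousel_red, carousel_blue, carousel_yellow, carousel_green below 0.02 m/s and contact force between the fingers and carousel_red below 0.1 N and horizontal distance between carousel_blue_center and dock_blue below 0.013 m and z of carousel_blue_center in the frame of dock_blue between 0.042 and 0.049 m and contact force between the fingers and carousel_blue below 0.1 N and horizontal distance between carousel_yellow_center and dock_yellow below 0.013 m and z of carousel_yellow_center in the frame of dock_yellow between 0.042 and 0.049 m and contact force between the fingers and carousel_yellow below 0.1 N and horizontal distance between carousel_green_center and dock_green below 0.013 m and z of carousel_green_center in the frame of dock_green between 0.042 and 0.049 m and contact force between the fingers and carousel_green below 0.1 N and distance of amber_center from where it was at the start of the episode below 0.03 m); the robot touches nothing.
It fails at once if a carousel tipped by more than 0.6 rad (angle between any of carousel_red_center, carousel_blue_center, carousel_yellow_center, carousel_green_center's own z axis and vertical above 0.6 rad).
It fails at once if a carousel dropped (falling free of the fingers from more than about 3 cm) ((contact force between the fingers and carousel_red below 0.1 N and height (world z) of carousel_red_center above 0.061 m and linear speed of carousel_red above 0.5 m/s) or (contact force between the fingers and carousel_blue below 0.1 N and height (world z) of carousel_blue_center above 0.061 m and linear speed of carousel_blue above 0.5 m/s) or (contact force between the fingers and carousel_yellow below 0.1 N and height (world z) of carousel_yellow_center above 0.061 m and linear speed of carousel_yellow above 0.5 m/s) or (contact force between the fingers and carousel_green below 0.1 N and height (world z) of carousel_green_center above 0.061 m and linear speed of carousel_green above 0.5 m/s)).
It fails at once if the amber bottle knocked over or pushed more than 30 mm (distance of amber_center from where it was at the start of the episode above 0.03 m or angle between amber_center's own z axis and vertical above 0.5 rad).
It also fails if it takes over 144 s, if anything falls off the work surface, if the arm or the gripper's body presses on something with over 40 N, if the wrist force passes 120 N, or if a joint passes its speed limit or range.

ROBOT

A 7-joint arm with a two-finger parallel gripper is mounted at the origin on the work surface. World frame = base frame: x ahead of the robot, y to its left, z up, the work surface at z = 0. Lengths are in mm, angles in rad, forces in N, time in s.
With the tool pointing down it reaches from about 425 to 875 mm from the base axis. Payload 9.9 kg.
Tool frame: the origin (TCP) lies on the centre line of the jaws, within the pads' length; the fingertips stand 14 mm ahead of it and the grasp point (between the pads) lies 5 mm behind it; z points along the fingers, y is the line along which they close (so a half turn about z gives the same grasp; the last joint's range is limited). The gripper opens to 85 mm and grips with 20 to 120 N. Pads are 22 mm wide; open, the fingers measure 114 mm over their backs; the gripper's body (76 mm by 85 mm) begins 54 mm behind the grasp point. The pads swing forward as they close: fully open they stand 13 mm farther back than shut.
Start: joints at [-1.229, 0.576, 0.025, 1.437, -0.015, 1.129, -0.057], TCP at [278.802, 614.735, 245.289] pointing down, gripper open.
Joint ranges: [-2.76, 2.76], [-0.34, 2.15], [-1.52, 1.57], [0.19, 2.46], [-1.09, 4.23], [0.17, 1.99], [-2.82, 2.82]. Speed limits (rad/s): [2.22, 2.22, 3.01, 3.01, 3.14, 3.14, 3.14].

INTERFACE

Orientations are given as a 3x3 rotation matrix whose columns are the frame's x, y, z axes.
In Python, from bench import bot gives the robot as it stands. The module is installed in compiled form; this text tells all that it offers.
- The arm moves only by the tool carry_out, never from a script. Its argument "targets" is a list of rows, each a list of 7 numbers: the shift along the world's x, y, z in mm, then the turn, a rotation vector about the world's x, y, z in degrees, then the closure, from -1 (fully open) to 1 (shut). In form: [[tx, ty, tz, ax, ay, az, grip], ...]. A call has 1 to 8 rows; each row shifts and turns the commanded pose from where the row before left it; what a row does not reach is not made up. A row lasts 1/8 s, in which the tool goes at most 62.5 mm and 10.7 degrees, less where a joint would pass 70% of its speed; a pose out of reach is approached as far as the arm can. A call with a gripper value outside its range is refused whole. The fingers move at their own pace and stop on an object; "force" is the grip in N (left out, the last holds). Time passes only in rows, so rows that do not move let the fingers close. It gives the time, the measured TCP pose, the force, the opening and the grip force at its end, in the units of the state.
- bot.get_state(): the state, without advancing time (a new reading comes with each control period).
- bot.camera(name): name is "side" or "top"; returns (picture, depth): 400x640x3 uint8, red, green, blue; 400x640 float32, mm along the optical axis (not along the pixel's ray), 0 where there is no reading.
- bot.calibration(name): a dict with "camera_matrix" (3x3 intrinsics, pixels), "origin" and "attitude" of the camera in the world. Camera axes: x right, y up, looking along -z (the intrinsics and any distortion apply to the point x, -y, -z); pixel columns grow to the right and rows downward; lengths in mm; the calibration is good to about 2 mm. A picture is of the moment at which its call begins. calibration takes no time and is no camera call.
- bot.close_job(): hands the job in; it is judged then, once.
The state is a dict: "time": time; "q": joint angles; "joint_velocities": joint speeds; "tau": joint torques, N m; "ee_pos": TCP position; "eef_rot": TCP orientation; "contact_force": force on the tool from outside, world axes, zero at the start; "moment": the same for the moment, N m; "opening": finger opening in mm; "gripper_force": force on a finger pad.
Only numpy, scipy, OpenCV 4.12 (cv2) and the standard library are available. Lean on these libraries where they do the work, as an engineer would, in place of code of your own. Each camera call takes 0.05 s, during which the arm holds its last target. There are 200 camera calls.

## Working session

There is one attempt and no reset: what is moved stays moved. The work goes in short steps, Python scripts to look and compute and a tool call to move; the robot and the scene stay as the last step left them, time stands still between calls to the robot, and variables do not carry over. Pictures are saved under pics/ and viewed, at most 14 in all, crops included, and the job is handed in when it is done.

Besides the shell and the picture viewer there is one more tool, called in YAML: its name, and indented under it one key for each argument. carry_out: Moves the arm, as the interface text tells. Its arguments: {"type":"object","properties":{"targets":{"type":"array"},"force":{"type":"number"}},"required":["targets"]}

```bash
mkdir -p pics; cat > h.py <<'E'
import numpy as np, cv2
from bench import bot
def grab(n,tag):
    im,d=bot.camera(n); cv2.imwrite(f'pics/{tag}.png',im[:,:,::-1]); np.savez(f'pics/{tag}.npz',im=im,d=d); return im,d
def cal(n):
    c=bot.calibration(n); return np.array(c['camera_matrix']),np.array(c['origin']),np.array(c['attitude'])
def cast(n,u,v,z):
    K,o,R=cal(n); r=R@np.array([(u-K[0,2])/K[0,0],-(v-K[1,2])/K[1,1],-1]); return o+r*(z-o[2])/r[2]
E
python3 - <<'E'
from h import *
for n in('top','side'):
    grab(n,n+'0'); print(bot.calibration(n))
s=bot.get_state(); print(s)
E
```

```text
{'camera_matrix': array([[390.30798014,   0.        , 318.75840133],
       [  0.        , 390.30798014, 197.07315999],
       [  0.        ,   0.        ,   1.        ]]), 'origin': array([476.66348662,  11.77914067, 771.83546525]), 'attitude': array([[-0.01273896,  0.9996107 , -0.0248228 ],
       [-0.99983324, -0.0130588 , -0.01276593],
       [-0.01308511,  0.02465603,  0.99961035]])}
{'camera_matrix': array([[390.56362255,   0.        , 315.8438882 ],
       [  0.        , 390.56362255, 195.68495237],
       [  0.        ,   0.        ,   1.        ]]), 'origin': array([328.88032504, 532.27096585, 619.65698477]), 'attitude': array([[-0.93744052,  0.24073355, -0.25150077],
       [-0.34812924, -0.65516326,  0.67049767],
       [-0.00336278,  0.71610646,  0.69798298]])}
{'time': 0.1, 'q': array([-1.22879191,  0.57645234,  0.02482813,  1.43785988, -0.01499217,
        1.12896707, -0.05648904]), 'joint_velocities': array([-2.36252221e-05, -1.27335444e-03,  6.12898533e-04, -5.11118510e-03,
       -1.45748320e-03, -1.14825213e-03, -1.18003205e-03]), 'tau': array([ 6.17970611e-03, -7.67298317e+01,  2.25818418e+00, -2.86603993e+01,
        1.60076102e-02,  8.73795681e-03,  1.36300844e-05]), 'ee_pos': array([278.63421728, 614.37617955, 244.51286707]), 'eef_rot': array([[-9.10732571e-01,  4.12996220e-01, -5.52542005e-04],
       [ 4.12996583e-01,  9.10731503e-01, -1.39705278e-03],
       [-7.37601060e-05, -1.50053943e-03, -9.99998871e-01]]), 'contact_force': array([-1.04655688, -0.29812429, -0.66939012]), 'moment': array([0.00421706, 0.05253262, 0.00795162]), 'gripper_force': 0.0, 'opening': 85.40418446691415}
```

View pics/top0.png

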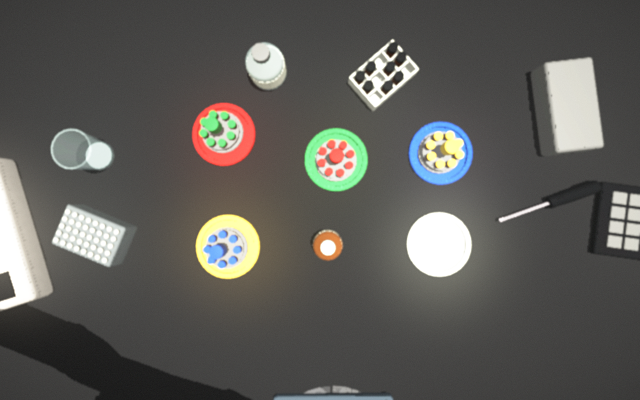

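View pics/side0.png

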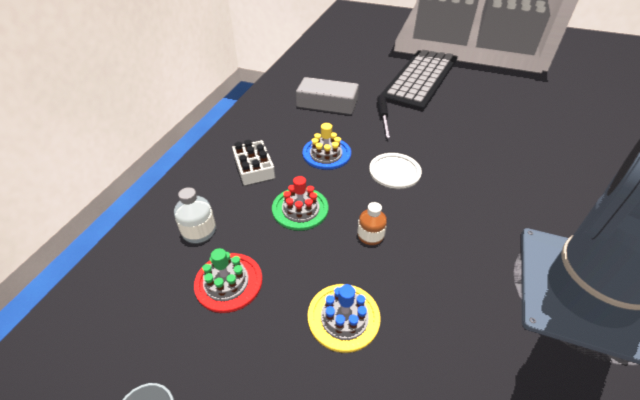

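The top view shows green's carousel in the red dock (224,133), red in green (336,159), yellow in blue (441,153) and blue in yellow (228,247). The spare dock is at (439,244) and the amber bottle at (327,245). That makes two swaps, so six moves.

```bash
cat >> h.py <<'E'
HUE={'red':0,'yellow':27,'green':70,'blue':108}
def cmask(im,c):
    h=cv2.cvtColor(im,cv2.COLOR_RGB2HSV); dh=np.abs((h[...,0].astype(int)-HUE[c]+90)%180-90)
    return ((dh<(9 if c in('red','yellow') else 15))&(h[...,1]>110)&(h[...,2]>70)).astype(np.uint8)
def cloud(n,d):
    K,o,R=cal(n); v,u=np.indices(d.shape); p=np.stack([(u-K[0,2])/K[0,0]*d,-(v-K[1,2])/K[1,1]*d,-d],-1); return p@R.T+o
def docks(im):
    out={}
    for c in HUE:
        k=max(cv2.findContours(cmask(im,c),cv2.RETR_EXTERNAL,cv2.CHAIN_APPROX_NONE)[0],key=cv2.contourArea)
        out[c]=circ('top',cv2.convexHull(k),9)
    g=((im.min(2)>170)).astype(np.uint8); g[:, :380]=0; g[:, 500:]=0; g[:195]=0
    k=max(cv2.findContours(g,cv2.RETR_EXTERNAL,cv2.CHAIN_APPROX_NONE)[0],key=cv2.contourArea)
    out['spare']=circ('top',cv2.convexHull(k),9); return out
def circ(n,k,z):
    (u,v),ax,_=cv2.fitEllipse(k); return (*np.round(cast(n,u,v,z)[:2],1),np.round(ax,1))
def knobs(n,im,d,zlo=78,zhi=105):
    P=cloud(n,d); out={}
    for c in HUE:
        m=(cmask(im,c)>0)&(d>0)&(P[...,2]>zlo)&(P[...,2]<zhi)
        if m.sum()<8: continue
        m=m.astype(np.uint8); N,l,s,_=cv2.connectedComponentsWithStats(m); i=1+np.argmax(s[1:,4]); q=P[l==i]
        lo,hi=q.min(0),q.max(0); vu=np.argwhere(l==i).mean(0)
        out[c]=(np.round(cast(n,vu[1],vu[0],88)[:2],1),np.round((lo+hi)/2,1)[:2],np.round(hi-lo,0),int(s[i,4]),round(float(np.median(q[:,2])),1))
    return out
E
python3 - <<'E'
from h import *
f=np.load('pics/top0.npz');
for k,v in docks(f['im']).items(): print(k,v)
for n in('top','side'):
    f=np.load(f'pics/{n}0.npz')
    for k,v in knobs(n,f['im'],f['d']).items(): print(n,k,v)
f=np.load('pics/top0.npz');P=cloud('top',f['d']);print(P[300,320],P[247,228],P[245,327],P[66,266],P[75,385])
E
```

```text
red (np.float64(622.3), np.float64(207.8), array([64.2, 64.3]))
yellow (np.float64(402.0), np.float64(201.3), array([64.9, 65.4]))
green (np.float64(569.3), np.float64(-12.3), array([62.8, 62.9]))
blue (np.float64(579.3), np.float64(-216.9), array([63.6, 64.6]))
spare (np.float64(401.4), np.float64(-210.2), array([64.7, 65.4]))
top red (array([566.3, -10.8]), array([566.3, -10.8]), array([23., 25., 14.]), 166, 88.8)
top yellow (array([ 575.2, -203.5]), array([ 577.7, -208.7]), array([21., 17., 12.]), 41, 86.8)
top green (array([625.3, 208.7]), array([625.4, 209.8]), array([25., 25., 14.]), 161, 88.6)
top blue (array([400.3, 201.8]), array([399.5, 202.4]), array([24., 24., 14.]), 168, 88.9)
side red (array([567.1,  -5.8]), array([569.7, -10.7]), array([26., 27., 11.]), 120, 86.8)
side yellow (array([ 579.7, -206.1]), array([ 581.7, -211.6]), array([24., 26., 11.]), 81, 86.7)
side green (array([625. , 213.9]), array([627.3, 210.8]), array([25., 26., 12.]), 187, 87.1)
side blue (array([401.1, 207.4]), array([402.1, 204.1]), array([25., 25., 11.]), 215, 87.0)
[293.81769563  21.75441011   1.50788175] [402.61057111 194.48704439  32.11709449] [409.55784281   7.17106316  86.42261704] [727.59003127 111.2046492   86.34653728] [ 729.85901747 -109.80169434   21.14490986]
```

carry_out:
  targets:
    - [20,-45,-6,0,0,0,-1]
    - [20,-45,-6,0,0,0,-1]
    - [20,-45,-6,0,0,0,-1]
    - [20,-45,-6,0,0,0,-1]
    - [20,-45,-6,0,0,0,-1]
    - [20,-45,-6,0,0,0,-1]
    - [20,-45,-6,0,0,0,-1]
    - [20,-45,-3,0,0,0,-1]
  force: 50

```text
time: 1.1
ee_pos: [439.1, 253.1, 199.9]
eef_rot: [[-0.911, 0.413, -0.001], [0.413, 0.911, -0.0], [0.0, -0.001, -1.0]]
contact_force: [0.2, -0.3, -1.2]
opening: 85.6
gripper_force: 0.0
```

carry_out:
  targets:
    - [20,-45,0,0,0,0,-1]
    - [20,-45,0,0,0,0,-1]
    - [20,-45,0,0,0,0,-1]
    - [20,-45,0,0,0,0,-1]
    - [20,-43,0,0,0,0,-1]
    - [18,-30,0,0,0,0,-1]
    - [10,-12,0,0,0,0,-1]
    - [0,0,0,0,0,0,-1]

```text
time: 2.1
ee_pos: [566.9, -10.3, 199.9]
eef_rot: [[-0.91, 0.414, -0.001], [0.414, 0.91, 0.0], [0.001, -0.0, -1.0]]
contact_force: [-0.7, 0.3, -0.4]
opening: 85.4
gripper_force: 0.0
```

```bash
python3 - <<'E'
from h import *
im,d=grab('side','s1'); c=im[60:260,200:400]; cv2.imwrite('pics/s1c.png',cv2.resize(c,None,fx=3,fy=3)[:,:,::-1])
for k,v in knobs('side',im,d).items(): print(k,v)
E
```

```text
red (array([567.4,  -5.7]), array([568.9, -10.2]), array([24., 26., 12.]), 120, 86.9)
yellow (array([ 578.6, -203.3]), array([ 581.2, -211.6]), array([24., 25., 10.]), 49, 85.9)
green (array([625. , 213.8]), array([627.3, 211. ]), array([25., 26., 12.]), 187, 87.0)
blue (array([401.2, 207.2]), array([402. , 203.9]), array([25., 25., 12.]), 209, 86.9)
```

View pics/s1c.png

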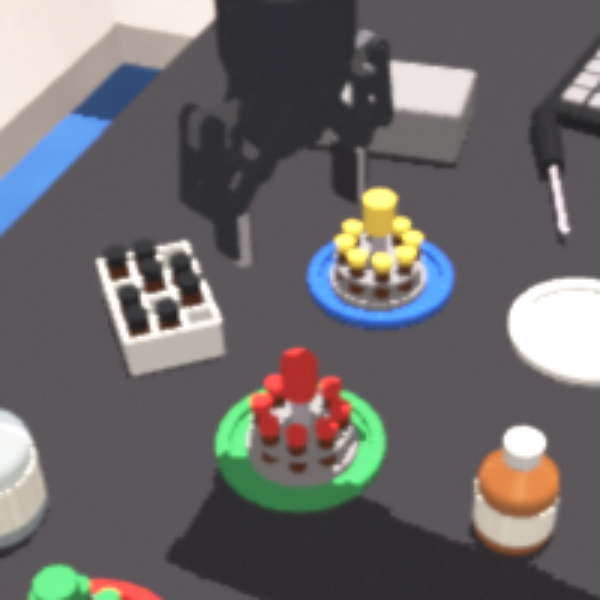

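The crop shows the open fingers above and straddling the red knob (crop 300,375), with nothing in the way. I'll lower and grip.

carry_out:
  targets:
    - [0,0,-25,0,0,0,-1]
    - [0,0,-30,0,0,0,-1]
    - [0,0,-30,0,0,0,-1]
    - [0,0,-25,0,0,0,-1]
    - [0,0,-15,0,0,0,-1]
    - [0,0,-5,0,0,0,-1]
    - [0,0,0,0,0,0,0]
    - [0,0,0,0,0,0,1]

```text
time: 3.15
ee_pos: [567.3, -10.1, 71.1]
eef_rot: [[-0.911, 0.413, 0.001], [0.413, 0.911, 0.0], [-0.001, 0.001, -1.0]]
contact_force: [-0.2, 0.0, 0.3]
opening: 51.4
gripper_force: 0.0
```

carry_out:
  targets:
    - [0,0,0,0,0,0,1]
    - [0,0,0,0,0,0,1]
    - [0,0,0,0,0,0,1]
    - [0,0,0,0,0,0,1]

```text
time: 3.65
ee_pos: [567.0, -10.5, 70.9]
eef_rot: [[-0.911, 0.413, 0.001], [0.413, 0.911, -0.0], [-0.001, 0.0, -1.0]]
contact_force: [-0.6, -0.2, 6.3]
opening: 24.6
gripper_force: 48.8
```

carry_out:
  targets:
    - [0,0,5,0,0,0,1]
    - [0,0,15,0,0,0,1]
    - [0,0,25,0,0,0,1]
    - [0,0,30,0,0,0,1]
    - [0,0,25,0,0,0,1]
    - [0,0,15,0,0,0,1]
    - [0,0,5,0,0,0,1]
    - [0,0,0,0,0,0,1]

```text
time: 4.65
ee_pos: [566.6, -10.2, 190.0]
eef_rot: [[-0.911, 0.413, -0.0], [0.413, 0.911, -0.0], [0.0, -0.0, -1.0]]
contact_force: [0.7, 0.4, -1.7]
opening: 24.8
gripper_force: 49.4
```

```bash
python3 - <<'E'
from h import *
im,d=grab('side','s2'); c=im[20:220,200:400]; cv2.imwrite('pics/s2c.png',cv2.resize(c,None,fx=3,fy=3)[:,:,::-1])
im,d=grab('top','t2'); g=cmask(im,'green'); k=max(cv2.findContours(g,cv2.RETR_EXTERNAL,cv2.CHAIN_APPROX_NONE)[0],key=cv2.contourArea);print(circ('top',cv2.convexHull(k),9))
E
```

```text
(np.float64(648.6), np.float64(232.1), array([18. , 23.1]))
```

View pics/s2c.png

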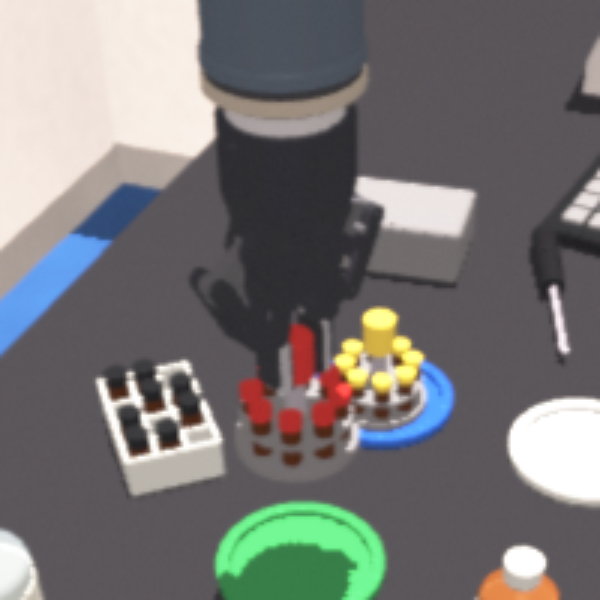

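The crop shows the red carousel hanging upright from the fingers (crop 300,400), clear of the green dock. I'll carry it to the spare dock.

carry_out:
  targets:
    - [-10,-12,0,0,0,0,1]
    - [-25,-30,0,0,0,0,1]
    - [-33,-40,0,0,0,0,1]
    - [-35,-42,0,0,0,0,1]
    - [-32,-39,0,0,0,0,1]
    - [-20,-25,0,0,0,0,1]
    - [-10,-12,0,0,0,0,1]
    - [0,0,0,0,0,0,1]

```text
time: 5.75
ee_pos: [401.1, -210.8, 190.2]
eef_rot: [[-0.91, 0.415, -0.0], [0.415, 0.91, 0.0], [0.0, -0.0, -1.0]]
contact_force: [-1.0, -0.4, -2.3]
opening: 24.7
gripper_force: 49.5
```

carry_out:
  targets:
    - [0,0,-15,0,0,0,1]
    - [0,0,-25,0,0,0,1]
    - [0,0,-30,0,0,0,1]
    - [0,0,-25,0,0,0,1]
    - [0,0,-14,0,0,0,1]
    - [0,0,-6,0,0,0,1]
    - [0,0,-3,0,0,0,1]
    - [0,0,0,0,0,0,1]

```text
time: 6.75
ee_pos: [402.2, -210.1, 72.5]
eef_rot: [[-0.911, 0.413, 0.0], [0.413, 0.911, -0.0], [-0.0, 0.0, -1.0]]
contact_force: [0.3, 0.1, -2.8]
opening: 25.0
gripper_force: 49.5
```

carry_out:
  targets:
    - [0,0,-1,0,0,0,1]
    - [0,0,-1,0,0,0,1]
    - [0,0,0,0,0,0,1]

```text
time: 7.12
ee_pos: [402.0, -210.6, 70.8]
eef_rot: [[-0.911, 0.413, 0.001], [0.413, 0.911, -0.0], [-0.001, -0.0, -1.0]]
contact_force: [-1.0, -0.3, 4.4]
opening: 24.3
gripper_force: 50.1
```

carry_out:
  targets:
    - [0,0,0,0,0,0,0.5]
    - [0,0,0,0,0,0,0]
    - [0,0,0,0,0,0,-1]
    - [0,0,0,0,0,0,-1]
    - [0,0,5,0,0,0,-1]
    - [0,0,30,0,0,0,-1]
    - [0,0,45,0,0,0,-1]
    - [0,0,45,0,0,0,-1]

```text
time: 8.12
ee_pos: [401.5, -210.2, 196.9]
eef_rot: [[-0.911, 0.413, -0.0], [0.413, 0.911, 0.0], [0.0, -0.0, -1.0]]
contact_force: [0.8, -0.5, -0.1]
opening: 85.6
gripper_force: 0.0
```

carry_out:
  targets:
    - [10,20,0,0,0,0,-1]
    - [20,38,0,0,0,0,-1]
    - [25,46,0,0,0,0,-1]
    - [25,46,0,0,0,0,-1]
    - [25,46,0,0,0,0,-1]
    - [25,46,0,0,0,0,-1]
    - [25,46,0,0,0,0,-1]
    - [25,46,0,0,0,0,-1]

```text
time: 9.12
ee_pos: [582.3, 125.3, 195.6]
eef_rot: [[-0.911, 0.413, 0.0], [0.413, 0.911, -0.0], [-0.0, -0.0, -1.0]]
contact_force: [0.7, -0.7, 0.3]
opening: 85.7
gripper_force: 0.0
```

carry_out:
  targets:
    - [24,46,0,0,0,0,-1]
    - [14,30,0,0,0,0,-1]
    - [6,10,0,0,0,0,-1]
    - [0,0,0,0,0,0,-1]

```text
time: 9.62
ee_pos: [625.7, 209.4, 195.1]
eef_rot: [[-0.911, 0.413, -0.0], [0.413, 0.911, -0.001], [0.0, -0.001, -1.0]]
contact_force: [0.6, -0.2, 0.0]
opening: 85.3
gripper_force: 0.0
```

```bash
python3 - <<'E'
from h import *
for n in('side','top'):
    im,d=grab(n,n+'3')
    for k,v in knobs(n,im,d).items(): print(n,k,v)
    if n=='top':
        k=max(cv2.findContours(cmask(im,'green'),cv2.RETR_EXTERNAL,cv2.CHAIN_APPROX_NONE)[0],key=cv2.contourArea);print('gdock',circ(n,cv2.convexHull(k),9))
E
```

```text
side red (array([ 404.2, -202.9]), array([ 404.8, -208.4]), array([25., 25., 12.]), 92, 86.7)
side yellow (array([ 578.8, -202.4]), array([ 581.8, -211.1]), array([24., 26., 10.]), 52, 85.1)
side green (array([624.7, 214. ]), array([626.3, 211.3]), array([24., 26., 12.]), 180, 86.9)
side blue (array([401.2, 207.6]), array([402.2, 204.4]), array([25., 25., 12.]), 205, 86.9)
top red (array([ 403.2, -209.5]), array([ 402.9, -210.2]), array([23., 24., 14.]), 181, 88.7)
top yellow (array([ 574.6, -202.5]), array([ 576.9, -207. ]), array([20., 14., 13.]), 33, 85.1)
top green (array([619.2, 211.8]), array([620.6, 212. ]), array([16., 18., 13.]), 49, 88.7)
top blue (array([400.2, 202. ]), array([399.8, 202.4]), array([24., 24., 13.]), 169, 88.9)
gdock (np.float64(569.1), np.float64(-12.4), array([63. , 63.5]))
```

Red stands in the spare dock, centred to about 2 mm. Green is next. I'm at z=195 and need 71.

carry_out:
  targets:
    - [0,0,-25,0,0,0,-1]
    - [0,0,-30,0,0,0,-1]
    - [0,0,-30,0,0,0,-1]
    - [0,0,-22,0,0,0,-1]
    - [0,0,-12,0,0,0,-1]
    - [0,0,-5,0,0,0,-1]
    - [0,0,0,0,0,0,0]
    - [0,0,0,0,0,0,1]

```text
time: 10.72
ee_pos: [626.3, 209.8, 72.2]
eef_rot: [[-0.911, 0.413, 0.001], [0.413, 0.911, 0.0], [-0.001, 0.001, -1.0]]
contact_force: [0.3, 0.3, 0.9]
opening: 51.6
gripper_force: 0.0
```

carry_out:
  targets:
    - [0,0,0,0,0,0,1]
    - [0,0,0,0,0,0,1]
    - [0,0,0,0,0,0,1]
    - [0,0,0,0,0,0,1]

```text
time: 11.22
ee_pos: [626.2, 210.2, 71.9]
eef_rot: [[-0.911, 0.413, 0.001], [0.413, 0.911, 0.001], [-0.001, 0.001, -1.0]]
contact_force: [-0.0, 1.0, 6.1]
opening: 24.5
gripper_force: 49.3
```

carry_out:
  targets:
    - [0,0,5,0,0,0,1]
    - [0,0,15,0,0,0,1]
    - [0,0,25,0,0,0,1]
    - [0,0,30,0,0,0,1]
    - [0,0,25,0,0,0,1]
    - [0,0,15,0,0,0,1]
    - [0,0,5,0,0,0,1]
    - [0,0,0,0,0,0,1]

```text
time: 12.22
ee_pos: [625.5, 209.6, 190.9]
eef_rot: [[-0.911, 0.413, -0.001], [0.413, 0.911, -0.0], [0.0, -0.0, -1.0]]
contact_force: [-0.6, -0.1, -4.1]
opening: 24.8
gripper_force: 49.4
```

carry_out:
  targets:
    - [-4,-14,0,0,0,0,1]
    - [-8,-32,0,0,0,0,1]
    - [-11,-44,0,0,0,0,1]
    - [-11,-45,0,0,0,0,1]
    - [-11,-43,0,0,0,0,1]
    - [-8,-30,0,0,0,0,1]
    - [-3,-14,0,0,0,0,1]
    - [0,0,0,0,0,0,1]

```text
time: 13.22
ee_pos: [569.5, -13.2, 191.0]
eef_rot: [[-0.91, 0.415, -0.001], [0.415, 0.91, -0.0], [0.0, -0.0, -1.0]]
contact_force: [0.7, -0.3, -4.0]
opening: 24.7
gripper_force: 49.7
```

carry_out:
  targets:
    - [0,0,-15,0,0,0,1]
    - [0,0,-25,0,0,0,1]
    - [0,0,-30,0,0,0,1]
    - [0,0,-25,0,0,0,1]
    - [0,0,-14,0,0,0,1]
    - [0,0,-6,0,0,0,1]
    - [0,0,-3,0,0,0,1]
    - [0,0,0,0,0,0,1]

```text
time: 14.22
ee_pos: [570.2, -12.2, 73.7]
eef_rot: [[-0.911, 0.413, 0.001], [0.413, 0.911, 0.0], [-0.001, 0.0, -1.0]]
contact_force: [0.2, 0.4, -4.4]
opening: 24.4
gripper_force: 49.7
```

carry_out:
  targets:
    - [0,0,-1,0,0,0,1]
    - [0,0,-1,0,0,0,1]
    - [0,0,0,0,0,0,1]

```text
time: 14.6
ee_pos: [570.2, -12.2, 71.9]
eef_rot: [[-0.911, 0.413, 0.001], [0.413, 0.911, 0.0], [-0.001, 0.001, -1.0]]
contact_force: [-0.9, 0.6, 2.7]
opening: 24.7
gripper_force: 50.2
```

carry_out:
  targets:
    - [0,0,0,0,0,0,0.5]
    - [0,0,0,0,0,0,0]
    - [0,0,0,0,0,0,-1]
    - [0,0,0,0,0,0,-1]
    - [0,0,5,0,0,0,-1]
    - [0,0,30,0,0,0,-1]
    - [0,0,45,0,0,0,-1]
    - [0,0,45,0,0,0,-1]

```text
time: 15.6
ee_pos: [569.6, -12.3, 197.8]
eef_rot: [[-0.911, 0.413, -0.0], [0.413, 0.911, -0.0], [0.0, -0.0, -1.0]]
contact_force: [0.8, 1.0, 0.6]
opening: 85.2
gripper_force: 0.0
```

carry_out:
  targets:
    - [-10,-12,0,0,0,0,-1]
    - [-25,-30,0,0,0,0,-1]
    - [-33,-39,0,0,0,0,-1]
    - [-35,-41,0,0,0,0,-1]
    - [-34,-39,0,0,0,0,-1]
    - [-20,-25,0,0,0,0,-1]
    - [-10,-12,0,0,0,0,-1]
    - [0,0,0,0,0,0,-1]

```text
time: 16.6
ee_pos: [402.4, -210.5, 196.1]
eef_rot: [[-0.91, 0.414, -0.0], [0.414, 0.91, 0.0], [0.0, 0.0, -1.0]]
contact_force: [0.1, 0.7, 0.2]
opening: 85.6
gripper_force: 0.0
```

carry_out:
  targets:
    - [0,0,-25,0,0,0,-1]
    - [0,0,-30,0,0,0,-1]
    - [0,0,-30,0,0,0,-1]
    - [0,0,-22,0,0,0,-1]
    - [0,0,-12,0,0,0,-1]
    - [0,0,-5,0,0,0,-1]
    - [0,0,0,0,0,0,-1]

```text
time: 17.48
ee_pos: [403.2, -210.0, 72.4]
eef_rot: [[-0.911, 0.413, 0.0], [0.413, 0.911, 0.0], [-0.0, 0.0, -1.0]]
contact_force: [-0.4, -0.4, -0.2]
opening: 85.7
gripper_force: 0.0
```

carry_out:
  targets:
    - [0,0,0,0,0,0,0]
    - [0,0,0,0,0,0,1]
    - [0,0,0,0,0,0,1]
    - [0,0,0,0,0,0,1]
    - [0,0,0,0,0,0,1]
    - [0,0,0,0,0,0,1]

```text
time: 18.23
ee_pos: [402.9, -210.5, 72.5]
eef_rot: [[-0.911, 0.413, 0.0], [0.413, 0.911, -0.0], [-0.001, -0.0, -1.0]]
contact_force: [-0.3, -0.9, 5.8]
opening: 24.8
gripper_force: 49.1
```

carry_out:
  targets:
    - [0,0,5,0,0,0,1]
    - [0,0,15,0,0,0,1]
    - [0,0,25,0,0,0,1]
    - [0,0,30,0,0,0,1]
    - [0,0,25,0,0,0,1]
    - [0,0,15,0,0,0,1]
    - [0,0,5,0,0,0,1]
    - [0,0,0,0,0,0,1]

```text
time: 19.23
ee_pos: [402.6, -210.1, 192.1]
eef_rot: [[-0.911, 0.413, -0.0], [0.413, 0.911, 0.0], [0.0, 0.0, -1.0]]
contact_force: [0.3, 0.5, -2.3]
opening: 24.6
gripper_force: 49.4
```

carry_out:
  targets:
    - [7,13,0,0,0,0,1]
    - [16,30,0,0,0,0,1]
    - [22,42,0,0,0,0,1]
    - [24,46,0,0,0,0,1]
    - [24,46,0,0,0,0,1]
    - [24,46,0,0,0,0,1]
    - [24,46,0,0,0,0,1]
    - [24,46,0,0,0,0,1]

```text
time: 20.23
ee_pos: [567.9, 107.7, 191.3]
eef_rot: [[-0.911, 0.412, -0.002], [0.412, 0.911, -0.0], [0.001, -0.001, -1.0]]
contact_force: [0.5, 0.9, -1.4]
opening: 24.6
gripper_force: 49.4
```

carry_out:
  targets:
    - [23,44,0,0,0,0,1]
    - [18,34,0,0,0,0,1]
    - [9,18,0,0,0,0,1]
    - [4,7,0,0,0,0,1]
    - [0,0,0,0,0,0,1]

```text
time: 20.85
ee_pos: [621.3, 208.1, 191.5]
eef_rot: [[-0.911, 0.413, -0.001], [0.413, 0.911, -0.001], [0.001, -0.001, -1.0]]
contact_force: [-0.0, -0.3, -2.6]
opening: 25.2
gripper_force: 49.5
```

carry_out:
  targets:
    - [0,0,-15,0,0,0,1]
    - [0,0,-25,0,0,0,1]
    - [0,0,-30,0,0,0,1]
    - [0,0,-25,0,0,0,1]
    - [0,0,-14,0,0,0,1]
    - [0,0,-6,0,0,0,1]
    - [0,0,-3,0,0,0,1]
    - [0,0,0,0,0,0,1]

```text
time: 21.85
ee_pos: [622.1, 207.8, 74.8]
eef_rot: [[-0.911, 0.413, 0.001], [0.413, 0.911, 0.0], [-0.001, 0.001, -1.0]]
contact_force: [-0.0, 0.5, -1.7]
opening: 24.5
gripper_force: 49.5
```

carry_out:
  targets:
    - [0,0,-1,0,0,0,1]
    - [0,0,-1,0,0,0,1]
    - [0,0,0,0,0,0,1]

```text
time: 22.22
ee_pos: [622.0, 207.8, 72.7]
eef_rot: [[-0.911, 0.413, 0.001], [0.413, 0.911, 0.0], [-0.0, 0.0, -1.0]]
contact_force: [-0.7, -0.1, 1.3]
opening: 24.4
gripper_force: 49.8
```

carry_out:
  targets:
    - [0,0,0,0,0,0,0.5]
    - [0,0,0,0,0,0,0]
    - [0,0,0,0,0,0,-1]
    - [0,0,0,0,0,0,-1]
    - [0,0,5,0,0,0,-1]
    - [0,0,30,0,0,0,-1]
    - [0,0,45,0,0,0,-1]
    - [0,0,45,0,0,0,-1]

```text
time: 23.22
ee_pos: [621.7, 207.7, 198.9]
eef_rot: [[-0.911, 0.413, -0.0], [0.413, 0.911, -0.0], [0.0, -0.0, -1.0]]
contact_force: [0.9, 0.4, 0.1]
opening: 85.2
gripper_force: 0.0
```

carry_out:
  targets:
    - [-2,-20,0,0,0,0,-1]
    - [-4,-40,0,0,0,0,-1]
    - [-5,-48,0,0,0,0,-1]
    - [-5,-48,0,0,0,0,-1]
    - [-5,-48,0,0,0,0,-1]
    - [-5,-48,0,0,0,0,-1]
    - [-5,-48,0,0,0,0,-1]
    - [-5,-48,0,0,0,0,-1]

```text
time: 24.22
ee_pos: [584.8, -142.3, 196.7]
eef_rot: [[-0.911, 0.413, -0.001], [0.413, 0.911, -0.0], [0.001, -0.0, -1.0]]
contact_force: [0.5, 0.3, -0.4]
opening: 85.5
gripper_force: 0.0
```

carry_out:
  targets:
    - [-4,-40,0,0,0,0,-1]
    - [-2,-22,0,0,0,0,-1]
    - [0,-9,0,0,0,0,-1]
    - [0,0,0,0,0,0,-1]

```text
time: 24.72
ee_pos: [580.0, -210.4, 197.1]
eef_rot: [[-0.911, 0.412, -0.0], [0.412, 0.911, 0.001], [0.0, 0.001, -1.0]]
contact_force: [-0.5, 0.3, -0.3]
opening: 85.2
gripper_force: 0.0
```

```bash
python3 - <<'E'
from h import *
for n in('side','top'):
    im,d=grab(n,n+'4')
    for k,v in knobs(n,im,d).items(): print(n,k,v)
cv2.imwrite('pics/s4c.png',cv2.resize(np.load('pics/side4.npz')['im'][60:320,180:420],None,fx=2,fy=2)[:,:,::-1])
E
```

```text
side red (array([620.5, 210.7]), array([622.6, 207.7]), array([25., 25., 11.]), 188, 87.1)
side yellow (array([ 579.4, -205.9]), array([ 581.4, -212. ]), array([24., 25., 12.]), 81, 86.5)
side green (array([569.4,  -6.1]), array([571.9,  -9.9]), array([24., 25., 11.]), 116, 87.0)
side blue (array([401.1, 207.3]), array([402.1, 204.1]), array([26., 25., 11.]), 214, 87.0)
top red (array([620.2, 205.6]), array([620.3, 206. ]), array([24., 25., 12.]), 181, 88.6)
top yellow (array([ 577.8, -210.5]), array([ 578.7, -212.4]), array([24., 24., 13.]), 164, 88.1)
top green (array([568.8, -11.4]), array([569.1, -11.6]), array([24., 23., 12.]), 153, 88.7)
top blue (array([400.4, 201.8]), array([399.8, 202. ]), array([24., 24., 14.]), 169, 89.0)
```

View pics/s4c.png

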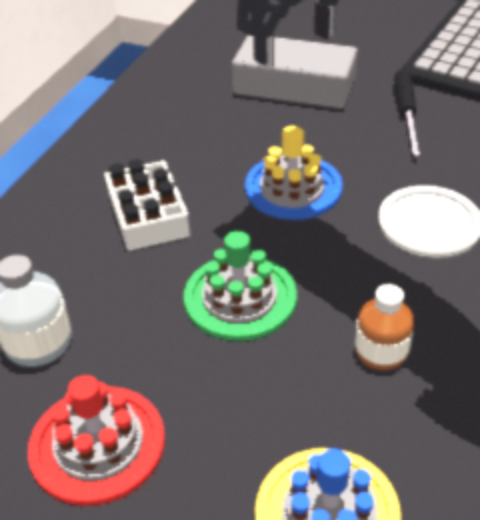

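The crop shows red flat in the red dock (95,440) and green flat in the green dock (240,295). The spare dock (430,220) is empty and the amber bottle hasn't moved. Next is yellow.

carry_out:
  targets:
    - [0,-1,-25,0,0,0,-1]
    - [0,0,-30,0,0,0,-1]
    - [0,0,-30,0,0,0,-1]
    - [0,0,-24,0,0,0,-1]
    - [0,0,-12,0,0,0,-1]
    - [0,0,-5,0,0,0,-1]
    - [0,0,0,0,0,0,0]
    - [0,0,0,0,0,0,1]

```text
time: 25.82
ee_pos: [580.3, -212.4, 72.1]
eef_rot: [[-0.911, 0.413, 0.001], [0.413, 0.911, -0.0], [-0.001, 0.0, -1.0]]
contact_force: [-0.0, 0.6, 0.3]
opening: 51.6
gripper_force: 0.0
```

carry_out:
  targets:
    - [0,0,0,0,0,0,1]
    - [0,0,0,0,0,0,1]
    - [0,0,0,0,0,0,1]
    - [0,0,0,0,0,0,1]

```text
time: 26.32
ee_pos: [580.0, -212.6, 71.9]
eef_rot: [[-0.911, 0.413, 0.001], [0.413, 0.911, -0.0], [-0.001, -0.0, -1.0]]
contact_force: [-1.3, -0.6, 5.5]
opening: 24.5
gripper_force: 49.1
```

carry_out:
  targets:
    - [0,0,5,0,0,0,1]
    - [0,0,15,0,0,0,1]
    - [0,0,25,0,0,0,1]
    - [0,0,30,0,0,0,1]
    - [0,0,25,0,0,0,1]
    - [0,0,15,0,0,0,1]
    - [0,0,5,0,0,0,1]
    - [0,0,0,0,0,0,1]

```text
time: 27.32
ee_pos: [579.6, -212.1, 191.0]
eef_rot: [[-0.911, 0.413, -0.0], [0.413, 0.911, 0.0], [0.0, -0.0, -1.0]]
contact_force: [-0.2, 0.2, -3.4]
opening: 24.4
gripper_force: 49.4
```

carry_out:
  targets:
    - [-10,0,0,0,0,0,1]
    - [-25,0,0,0,0,0,1]
    - [-38,0,0,0,0,0,1]
    - [-42,1,0,0,0,0,1]
    - [-36,0,0,0,0,0,1]
    - [-20,0,0,0,0,0,1]
    - [-8,0,0,0,0,0,1]
    - [0,0,0,0,0,0,1]

```text
time: 28.32
ee_pos: [400.6, -211.3, 191.2]
eef_rot: [[-0.911, 0.413, -0.0], [0.413, 0.911, 0.0], [0.0, 0.0, -1.0]]
contact_force: [0.9, -0.3, -1.9]
opening: 24.8
gripper_force: 49.3
```

carry_out:
  targets:
    - [0,0,-15,0,0,0,1]
    - [0,0,-25,0,0,0,1]
    - [0,0,-30,0,0,0,1]
    - [0,0,-25,0,0,0,1]
    - [0,0,-14,0,0,0,1]
    - [0,0,-6,0,0,0,1]
    - [0,0,-3,0,0,0,1]
    - [0,0,0,0,0,0,1]

```text
time: 29.32
ee_pos: [401.2, -211.3, 73.5]
eef_rot: [[-0.911, 0.413, 0.001], [0.413, 0.911, -0.0], [-0.001, 0.0, -1.0]]
contact_force: [0.0, 0.3, -3.4]
opening: 24.7
gripper_force: 49.3
```

carry_out:
  targets:
    - [0,0,-1,0,0,0,1]
    - [0,0,-1,0,0,0,1]
    - [0,0,0,0,0,0,1]

```text
time: 29.7
ee_pos: [401.0, -211.5, 71.8]
eef_rot: [[-0.911, 0.413, 0.001], [0.413, 0.911, -0.001], [-0.001, -0.0, -1.0]]
contact_force: [-1.2, -0.3, 4.7]
opening: 24.5
gripper_force: 49.9
```

carry_out:
  targets:
    - [0,0,0,0,0,0,0.5]
    - [0,0,0,0,0,0,0]
    - [0,0,0,0,0,0,-1]
    - [0,0,0,0,0,0,-1]
    - [0,0,5,0,0,0,-1]
    - [0,0,30,0,0,0,-1]
    - [0,0,45,0,0,0,-1]
    - [0,0,45,0,0,0,-1]

```text
time: 30.7
ee_pos: [400.5, -211.1, 197.9]
eef_rot: [[-0.911, 0.413, -0.0], [0.413, 0.911, 0.0], [0.0, -0.0, -1.0]]
contact_force: [1.2, 0.1, 0.0]
opening: 85.8
gripper_force: 0.0
```

carry_out:
  targets:
    - [10,15,0,0,0,0,-1]
    - [20,30,0,0,0,0,-1]
    - [20,40,0,0,0,0,-1]
    - [15,42,0,0,0,0,-1]
    - [5,45,0,0,0,0,-1]
    - [0,45,0,0,0,0,-1]
    - [-5,45,0,0,0,0,-1]
    - [-10,45,0,0,0,0,-1]

```text
time: 31.7
ee_pos: [455.6, 97.2, 196.6]
eef_rot: [[-0.911, 0.413, 0.0], [0.413, 0.911, 0.0], [-0.0, 0.0, -1.0]]
contact_force: [0.3, -1.0, -0.8]
opening: 85.2
gripper_force: 0.0
```

carry_out:
  targets:
    - [-15,42,0,0,0,0,-1]
    - [-20,35,0,0,0,0,-1]
    - [-15,22,0,0,0,0,-1]
    - [-5,8,0,0,0,0,-1]
    - [0,0,0,0,0,0,-1]

```text
time: 32.33
ee_pos: [400.9, 202.6, 196.5]
eef_rot: [[-0.911, 0.413, 0.0], [0.413, 0.911, -0.0], [-0.0, -0.0, -1.0]]
contact_force: [-0.2, -0.4, -0.1]
opening: 85.4
gripper_force: 0.0
```

carry_out:
  targets:
    - [0,0,-25,0,0,0,-1]
    - [0,0,-30,0,0,0,-1]
    - [0,0,-30,0,0,0,-1]
    - [0,0,-23,0,0,0,-1]
    - [0,0,-12,0,0,0,-1]
    - [0,0,-5,0,0,0,-1]
    - [0,0,0,0,0,0,0]
    - [0,0,0,0,0,0,1]

```text
time: 33.33
ee_pos: [401.2, 202.9, 71.9]
eef_rot: [[-0.911, 0.413, 0.001], [0.413, 0.911, 0.001], [-0.001, 0.001, -1.0]]
contact_force: [-0.5, -0.1, -0.2]
opening: 51.7
gripper_force: 0.0
```

carry_out:
  targets:
    - [0,0,0,0,0,0,1]
    - [0,0,0,0,0,0,1]
    - [0,0,0,0,0,0,1]
    - [0,0,0,0,0,0,1]

```text
time: 33.83
ee_pos: [401.0, 202.9, 71.9]
eef_rot: [[-0.911, 0.413, 0.001], [0.413, 0.911, 0.0], [-0.001, 0.001, -1.0]]
contact_force: [-1.4, -0.7, 8.1]
opening: 24.6
gripper_force: 48.6
```

carry_out:
  targets:
    - [0,0,5,0,0,0,1]
    - [0,0,15,0,0,0,1]
    - [0,0,25,0,0,0,1]
    - [0,0,30,0,0,0,1]
    - [0,0,25,0,0,0,1]
    - [0,0,15,0,0,0,1]
    - [0,0,5,0,0,0,1]
    - [0,0,0,0,0,0,1]

```text
time: 34.83
ee_pos: [400.6, 202.6, 191.2]
eef_rot: [[-0.911, 0.413, -0.0], [0.413, 0.911, -0.0], [0.0, -0.0, -1.0]]
contact_force: [-0.2, 0.1, -3.7]
opening: 24.7
gripper_force: 49.4
```

carry_out:
  targets:
    - [6,-14,0,0,0,0,1]
    - [13,-30,0,0,0,0,1]
    - [18,-42,0,0,0,0,1]
    - [20,-47,0,0,0,0,1]
    - [20,-47,0,0,0,0,1]
    - [20,-47,0,0,0,0,1]
    - [20,-47,0,0,0,0,1]
    - [18,-43,0,0,0,0,1]

```text
time: 35.83
ee_pos: [535.6, -117.4, 190.4]
eef_rot: [[-0.91, 0.414, -0.002], [0.414, 0.91, -0.0], [0.001, -0.001, -1.0]]
contact_force: [0.2, 0.9, -3.3]
opening: 24.6
gripper_force: 49.5
```

carry_out:
  targets:
    - [18,-43,0,0,0,0,1]
    - [14,-33,0,0,0,0,1]
    - [8,-18,0,0,0,0,1]
    - [3,-8,0,0,0,0,1]
    - [0,0,0,0,0,0,1]

```text
time: 36.45
ee_pos: [578.5, -215.7, 190.9]
eef_rot: [[-0.911, 0.413, -0.001], [0.413, 0.911, 0.001], [0.001, 0.0, -1.0]]
contact_force: [-0.4, 1.0, -3.4]
opening: 24.6
gripper_force: 49.4
```

```bash
python3 - <<'E'
from h import *
im,d=grab('side','side5'); g=cmask(im,'blue'); g[:, :290]=0; g[:130]=0; g[175:]=0;g[:,370:]=0
k=max(cv2.findContours(g,cv2.RETR_EXTERNAL,cv2.CHAIN_APPROX_NONE)[0],key=cv2.contourArea);print('bdock side',circ('side',cv2.convexHull(k),9))
for k,v in knobs('side',im,d).items(): print(k,v)
E
```

```text
bdock side (np.float64(578.0), np.float64(-208.5), array([33.6, 49.4]))
red (array([620.4, 210.7]), array([622.7, 208.2]), array([25., 25., 12.]), 189, 87.0)
yellow (array([ 402.7, -201.6]), array([ 403.4, -210.7]), array([25., 26., 11.]), 66, 85.6)
green (array([569.7,  -5.8]), array([571.9, -10.4]), array([24., 25., 11.]), 115, 86.9)
```

```bash
python3 - <<'E'
from h import *
for n in('side','top'):
  im=np.load(n+'5.npz' if 0 else f'pics/{n}{5 if n=="side" else 4}.npz')['im']
  for c in HUE:
    ks=cv2.findContours(cmask(im,c),cv2.RETR_EXTERNAL,cv2.CHAIN_APPROX_NONE)[0]
    for k in ks:
        if cv2.contourArea(k)>300: print(n,c,circ(n,cv2.convexHull(k),9),k[:,0].min(0),k[:,0].max(0))
E
```

```text
side red (np.float64(623.8), np.float64(210.3), array([64. , 69.7])) [194 247] [262 312]
side yellow (np.float64(401.8), np.float64(207.4), array([68.7, 73.8])) [307 284] [380 352]
side yellow (np.float64(409.0), np.float64(-271.2), array([27.9, 31.5])) [383 138] [413 166]
side green (np.float64(574.2), np.float64(-17.5), array([54.6, 55.9])) [272 175] [327 229]
side blue (np.float64(578.0), np.float64(-208.5), array([33.6, 49.4])) [302 137] [351 169]
side blue (np.float64(937.4), np.float64(570.1), array([  21.3, 1032.9])) [ 0 82] [251 340]
top red (np.float64(622.3), np.float64(207.9), array([64.2, 64.5])) [192 102] [255 166]
top yellow (np.float64(401.9), np.float64(201.3), array([64.9, 65.4])) [195 214] [260 278]
top green (np.float64(569.1), np.float64(-12.4), array([63. , 63.5])) [304 128] [367 191]
top blue (np.float64(579.3), np.float64(-217.1), array([63.8, 64.5])) [408 121] [472 184]
```

carry_out:
  targets:
    - [0,0,-15,0,0,0,1]
    - [0,0,-25,0,0,0,1]
    - [0,0,-30,0,0,0,1]
    - [0,0,-25,0,0,0,1]
    - [0,0,-14,0,0,0,1]
    - [0,0,-6,0,0,0,1]
    - [0,0,-3,0,0,0,1]
    - [0,0,0,0,0,0,1]

```text
time: 37.5
ee_pos: [579.1, -216.4, 73.8]
eef_rot: [[-0.911, 0.413, 0.001], [0.413, 0.911, -0.0], [-0.001, 0.0, -1.0]]
contact_force: [0.4, 0.7, -2.5]
opening: 24.8
gripper_force: 49.5
```

carry_out:
  targets:
    - [0,0,-1,0,0,0,1]
    - [0,0,-1,0,0,0,1]
    - [0,0,0,0,0,0,1]

```text
time: 37.88
ee_pos: [579.1, -216.4, 72.0]
eef_rot: [[-0.911, 0.413, 0.001], [0.413, 0.911, -0.0], [-0.001, 0.0, -1.0]]
contact_force: [-1.9, 0.7, 4.1]
opening: 25.0
gripper_force: 50.4
```

carry_out:
  targets:
    - [0,0,0,0,0,0,0.5]
    - [0,0,0,0,0,0,0]
    - [0,0,0,0,0,0,-1]
    - [0,0,0,0,0,0,-1]
    - [0,0,5,0,0,0,-1]
    - [0,0,30,0,0,0,-1]
    - [0,0,45,0,0,0,-1]
    - [0,0,45,0,0,0,-1]

```text
time: 38.88
ee_pos: [578.6, -216.2, 197.8]
eef_rot: [[-0.911, 0.413, -0.0], [0.413, 0.911, 0.0], [0.0, -0.0, -1.0]]
contact_force: [0.7, 0.4, -0.0]
opening: 85.3
gripper_force: 0.0
```

carry_out:
  targets:
    - [-10,0,0,0,0,0,-1]
    - [-25,1,0,0,0,0,-1]
    - [-38,1,0,0,0,0,-1]
    - [-40,1,0,0,0,0,-1]
    - [-36,1,0,0,0,0,-1]
    - [-20,1,0,0,0,0,-1]
    - [-8,0,0,0,0,0,-1]
    - [0,0,0,0,0,0,-1]

```text
time: 39.88
ee_pos: [401.8, -211.3, 196.3]
eef_rot: [[-0.911, 0.413, 0.0], [0.413, 0.911, -0.0], [-0.0, 0.0, -1.0]]
contact_force: [0.5, -1.6, 0.2]
opening: 85.5
gripper_force: 0.0
```

carry_out:
  targets:
    - [0,0,-25,0,0,0,-1]
    - [0,0,-30,0,0,0,-1]
    - [0,0,-30,0,0,0,-1]
    - [0,0,-22,0,0,0,-1]
    - [0,0,-12,0,0,0,-1]
    - [0,0,-5,0,0,0,-1]
    - [0,0,0,0,0,0,-1]

```text
time: 40.75
ee_pos: [402.2, -211.3, 72.4]
eef_rot: [[-0.911, 0.413, 0.0], [0.413, 0.911, -0.0], [-0.0, 0.0, -1.0]]
contact_force: [-0.2, -0.5, 0.0]
opening: 85.5
gripper_force: 0.0
```

carry_out:
  targets:
    - [0,0,0,0,0,0,0]
    - [0,0,0,0,0,0,1]
    - [0,0,0,0,0,0,1]
    - [0,0,0,0,0,0,1]
    - [0,0,0,0,0,0,1]
    - [0,0,0,0,0,0,1]

```text
time: 41.5
ee_pos: [401.9, -211.5, 72.6]
eef_rot: [[-0.911, 0.413, 0.0], [0.413, 0.911, -0.0], [-0.001, -0.0, -1.0]]
contact_force: [-1.7, -0.3, 5.8]
opening: 24.7
gripper_force: 49.2
```

carry_out:
  targets:
    - [0,0,5,0,0,0,1]
    - [0,0,15,0,0,0,1]
    - [0,0,25,0,0,0,1]
    - [0,0,30,0,0,0,1]
    - [0,0,25,0,0,0,1]
    - [0,0,15,0,0,0,1]
    - [0,0,5,0,0,0,1]
    - [0,0,0,0,0,0,1]

```text
time: 42.5
ee_pos: [401.6, -211.1, 192.1]
eef_rot: [[-0.911, 0.413, -0.0], [0.413, 0.911, 0.0], [0.0, 0.0, -1.0]]
contact_force: [-0.3, 0.3, -3.8]
opening: 24.9
gripper_force: 49.4
```

carry_out:
  targets:
    - [10,12,0,0,0,0,1]
    - [20,30,0,0,0,0,1]
    - [20,40,0,0,0,0,1]
    - [15,42,0,0,0,0,1]
    - [5,45,0,0,0,0,1]
    - [0,45,0,0,0,0,1]
    - [-5,45,0,0,0,0,1]
    - [-10,45,0,0,0,0,1]

```text
time: 43.5
ee_pos: [456.5, 95.5, 191.6]
eef_rot: [[-0.911, 0.412, -0.001], [0.412, 0.911, 0.0], [0.001, -0.0, -1.0]]
contact_force: [0.3, -0.2, -2.6]
opening: 24.8
gripper_force: 49.5
```

carry_out:
  targets:
    - [-15,42,0,0,0,0,1]
    - [-20,35,0,0,0,0,1]
    - [-15,22,0,0,0,0,1]
    - [-5,9,0,0,0,0,1]
    - [0,0,0,0,0,0,1]

```text
time: 44.12
ee_pos: [401.7, 201.3, 192.0]
eef_rot: [[-0.911, 0.412, -0.0], [0.412, 0.911, -0.0], [0.0, -0.0, -1.0]]
contact_force: [-0.1, -0.0, -2.8]
opening: 24.7
gripper_force: 49.5
```

carry_out:
  targets:
    - [0,0,-15,0,0,0,1]
    - [0,0,-25,0,0,0,1]
    - [0,0,-30,0,0,0,1]
    - [0,0,-25,0,0,0,1]
    - [0,0,-14,0,0,0,1]
    - [0,0,-6,0,0,0,1]
    - [0,0,-3,0,0,0,1]
    - [0,0,0,0,0,0,1]

```text
time: 45.12
ee_pos: [402.2, 200.6, 74.5]
eef_rot: [[-0.911, 0.413, 0.001], [0.413, 0.911, 0.0], [-0.0, 0.0, -1.0]]
contact_force: [-0.3, -0.8, -1.8]
opening: 24.7
gripper_force: 49.5
```

carry_out:
  targets:
    - [0,0,-1,0,0,0,1]
    - [0,0,-1,0,0,0,1]
    - [0,0,0,0,0,0,1]

```text
time: 45.5
ee_pos: [401.9, 200.7, 72.6]
eef_rot: [[-0.911, 0.413, 0.0], [0.413, 0.911, 0.0], [-0.0, 0.0, -1.0]]
contact_force: [-0.5, -0.2, 1.1]
opening: 25.0
gripper_force: 49.9
```

carry_out:
  targets:
    - [0,0,0,0,0,0,0.5]
    - [0,0,0,0,0,0,0]
    - [0,0,0,0,0,0,-1]
    - [0,0,0,0,0,0,-1]
    - [0,0,5,0,0,0,-1]
    - [0,0,30,0,0,0,-1]
    - [0,0,45,0,0,0,-1]
    - [0,0,45,0,0,0,-1]

```text
time: 46.5
ee_pos: [401.5, 200.6, 198.9]
eef_rot: [[-0.911, 0.413, -0.0], [0.413, 0.911, -0.0], [0.0, -0.0, -1.0]]
contact_force: [-0.2, 1.4, 0.3]
opening: 85.4
gripper_force: 0.0
```

carry_out:
  targets:
    - [0,30,10,0,0,0,-1]
    - [0,40,10,0,0,0,-1]
    - [0,40,10,0,0,0,-1]
    - [0,40,10,0,0,0,-1]
    - [0,30,0,0,0,0,-1]
    - [0,15,0,0,0,0,-1]
    - [0,0,0,0,0,0,-1]

```text
time: 47.38
ee_pos: [401.5, 395.9, 237.0]
eef_rot: [[-0.911, 0.412, -0.0], [0.412, 0.911, -0.001], [0.0, -0.001, -1.0]]
contact_force: [0.5, -0.6, -0.6]
opening: 85.2
gripper_force: 0.0
```

```bash
python3 - <<'E'
from h import *
im,d=grab('top','top6')
for k,v in knobs('top',im,d).items(): print(k,v)
im,d=grab('side','side6')
for k,v in knobs('side',im,d).items(): print(k,v)
E
```

```text
red (array([620.2, 205.5]), array([620.6, 206. ]), array([24., 25., 13.]), 184, 88.5)
yellow (array([404. , 189.4]), array([403.4, 193.4]), array([20., 12., 10.]), 23, 84.4)
green (array([569. , -11.2]), array([568.9, -10.8]), array([24., 21., 12.]), 139, 88.5)
blue (array([ 577.1, -214.4]), array([ 577.4, -215.4]), array([24., 25., 14.]), 182, 88.4)
```

View pics/top6.png

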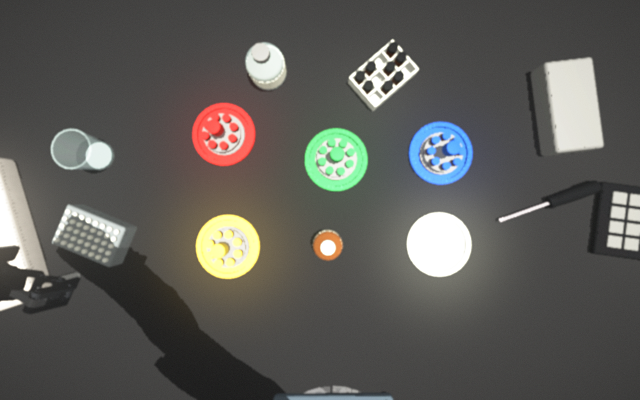

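The final top view shows all four carousels centred in their own docks: red (224,133), green (336,159), blue (441,153) and yellow (228,247). The spare dock (439,244) is empty and the amber bottle (327,245) hasn't moved.

```bash
python3 -c "
from bench import bot
print(bot.close_job())"
```

```text
the job is handed in; nothing more can be done
None
```

I handed the job in with every carousel in the dock of its own colour, the spare dock empty and the amber bottle where it stood; red, green and blue measured within about 3 mm of centre, yellow I judged by eye and gripper position, and the judge returned no verdict.

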